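# Set the pointer lids of two kitchen canisters

### The job

Two stainless canisters with pointer lids stand on the slate shelf: seal the wide one by pushing the arm of its pointer round with a fingertip until it points at the broad block on its rim, and set the slim, taller one to vent by pushing its pointer round to the thin pin on its rim. Push gently without pinching anything, leave each pointer aimed squarely at its mark, and do not lift, tip or drag the canisters or disturb anything else on the shelf.

Things in the scene. Friction and masses are not known exactly. Their poses are not given: they have to be found in the camera images.
- wide_canister: Loose, heavy (about 2.4 kg) round stainless canister, 170 mm diameter, 150 mm high to the flat top of its lid, standing upright; the wider, lower of the two. Origin: centre of the underside, z up; x is the direction in which the lid pointer points at joint value 0. Its lid carries a black turning pointer and two black marks standing 10 mm up from the lid near the rim: a broad block and a thin pin.
- wide_axis (a point): Centre of the lid's flat top, on the vertical turning axis of the pointer. The pointer is a round hub (32 mm diameter, 37 mm high) with a single arm: an upright bar 10 mm thick, from 4 to 34 mm above the lid, reaching 60 mm from the axis.
- wide_tip (a point): Top of the outer end of the pointer's arm.
- wide_pointer (a joint): Turning angle of the pointer relative to the canister, rad, growing counterclockwise from above; stops at -1.5 and 1.5. It is moved by pushing sideways on the arm, turns with slight friction (about 0.05 N m) and stays where it is left. It points at the block at 1.0 and at the pin at -1.0.
- wide_block (a point): Top centre of the broad block mark: 20 mm wide along the rim, 9 mm deep, 10 mm high, 74 mm from the axis. It does not obstruct the arm, which ends short of it.
- wide_pin (a point): Top centre of the thin pin mark: 7 mm diameter, 10 mm high, 74 mm from the axis. It does not obstruct the arm.
- slim_canister: Loose, heavy (about 2.0 kg) round stainless canister, 124 mm diameter, 170 mm high to the flat top of its lid, standing upright; the slimmer, taller of the two. Origin: centre of the underside, z up; x is the direction in which the lid pointer points at joint value 0. Its lid carries a black turning pointer and two black marks standing 10 mm up from the lid near the rim: a broad block and a thin pin.
- slim_axis (a point): Centre of the lid's flat top, on the vertical turning axis of the pointer. The pointer is a round hub (24 mm diameter, 37 mm high) with a single arm: an upright bar 10 mm thick, from 4 to 34 mm above the lid, reaching 43 mm from the axis.
- slim_tip (a point): Top of the outer end of the pointer's arm.
- slim_pointer (a joint): Turning angle of the pointer relative to the canister, rad, growing counterclockwise from above; stops at -1.5 and 1.5. It is moved by pushing sideways on the arm, turns with slight friction (about 0.05 N m) and stays where it is left. It points at the block at 1.0 and at the pin at -1.0.
- slim_block (a point): Top centre of the broad block mark: 16 mm wide along the rim, 9 mm deep, 10 mm high, 53 mm from the axis. It does not obstruct the arm, which ends short of it.
- slim_pin (a point): Top centre of the thin pin mark: 7 mm diameter, 10 mm high, 53 mm from the axis. It does not obstruct the arm.
- pitcher: Loose white ceramic pitcher, 112 mm diameter, 185 mm high, handle on one side; bystander. Origin: centre of the underside.
- sugar_jar: Loose glass jar with wooden cap, 60 mm diameter, 105 mm high, between the canisters; bystander. Origin: centre of the underside.
- espresso_cup: Loose small white cup with handle, 62 mm diameter, 58 mm high; bystander. Origin: centre of the underside.
- wooden_spoon: Loose wooden spoon, 240 mm long, lying flat; bystander. Origin: on its underside, x along its length.
- mug: Loose mug with handle, 80 mm diameter, 90 mm high; bystander. Origin: centre of the underside.
There are look-alikes about, which are no part of the job. Leave any pink or purple look-alike of the slim_canister alone.

How it is judged (in metres and radians):
At the end, for the whole second after the job is handed in: The wide canister's pointer is within 0.14 rad (8 degrees) of its block and the slim one's within 0.14 rad of its pin, both at rest; both canisters stand upright on the shelf within 30 mm of where they stood, and the bystanders within 30 mm of where they stood (value of joint wide_pointer between 0.86 and 1.14 rad and value of joint slim_pointer between -1.14 and -0.86 rad and velocity of joint wide_pointer between -0.05 and 0.05 rad/s and velocity of joint slim_pointer between -0.05 and 0.05 rad/s and distance of each of wide_canister, slim_canister, pitcher, sugar_jar, espresso_cup, wooden_spoon, mug from where it was at the start of the episode below 0.03 m and angle between each of wide_canister, slim_canister's own z axis and vertical below 0.06 rad and height (world z) of each of wide_canister, slim_canister below 0.01 m and linear speed of each of wide_canister, slim_canister below 0.02 m/s); the robot touches nothing.
It fails at once if a canister is lifted, tipped or dragged more than 30 mm (distance of any of wide_canister, slim_canister from where it was at the start of the episode above 0.03 m or angle between any of wide_canister, slim_canister's own z axis and vertical above 0.15 rad or height (world z) of any of wide_canister, slim_canister above 0.01 m).
It fails at once if a canister or its pointer is pressed or pinched by the fingers with more than 20 N (contact force between the fingers and wide_canister above 20 N or contact force between the fingers and slim_canister above 20 N).
It fails at once if the pitcher, jar, cup, spoon or mug is moved more than 30 mm (distance of any of pitcher, sugar_jar, espresso_cup, wooden_spoon, mug from where it was at the start of the episode above 0.03 m).
It also fails if it takes over 58 s, if anything falls off the work surface, if the arm or the gripper's body presses on something with over 40 N, if the wrist force passes 120 N, or if a joint passes its speed limit or range.

### The arm

A 6-joint arm with a two-finger parallel gripper is mounted at the origin on the work surface. World frame = base frame: x ahead of the robot, y to its left, z up, the work surface at z = 0. Lengths are in mm, angles in rad, forces in N, time in s.
With the tool pointing down it reaches from about 350 to 775 mm from the base axis. Payload 7.3 kg.
Tool frame: the origin (TCP) lies on the centre line of the jaws, within the pads' length; the fingertips stand 22 mm ahead of it and the grasp point (between the pads) lies 3 mm ahead of it; z points along the fingers, y is the direction in which the jaws open and shut (so a half turn about z gives the same grasp; the last joint's range is limited). The gripper opens to 92 mm and grips with 3 to 60 N. Pads are 19 mm wide; open, the fingers measure 130 mm over their backs; the gripper's body (75 mm by 190 mm) begins 47 mm behind the grasp point.
Start: joints at [-1.478, 0.342, 1.524, -0, 1.275, -0.146], TCP at [124.204, -510.118, 209.241] pointing down, gripper open.
Joint ranges: [-2.53, 2.53], [-0.77, 2.02], [0.04, 2.7], [-1, 4.14], [0.28, 2.66], [-3.11, 3.11]. Speed limits (rad/s): [2.57, 2.57, 3.14, 3.14, 3.14, 3.14].

### API

Orientations are given as [roll, pitch, yaw] about the fixed x, y, z axes, in that order (R = Rz(yaw) Ry(pitch) Rx(roll)).
In Python, from plant import get_obs, capture, bot, spot_in gives the robot as it stands.
- The arm moves only by the shell command python3 -m handwheel 'ROWS' [OPENING]. ROWS is JSON, a list of rows, each a list of 2 entries, a list of its own where there are three numbers: the shift along the world's x, y, z in mm, then the turn, a rotation vector about the world's x, y, z in rad. In form: [[[x, y, z], [wx, wy, wz]], ...]. A call has 1 to 12 rows; each row shifts and turns the commanded pose from where the row before left it; what a row does not reach is not made up. A row lasts 1/8 s, in which the tool goes at most 62.5 mm and 10.7 degrees, less where a joint would pass 70% of its speed; a pose out of reach is approached as far as the arm can. A call is refused whole if a number of a shift passes 62.5 or a number of a turn 0.188, either way. A call with a gripper value outside its range is refused whole. OPENING is the closure, from 0 (fully open) to 1 (shut), set as the call begins (- or left out, the last holds). The fingers move at their own pace and stop on an object; the grip force is fixed at half the most. Time passes only in rows, so rows that do not move let the fingers close. It gives the time, the measured TCP pose, the force and the opening at its end, in the units of the state.
- get_obs(): the state, without advancing time (a new reading comes with each control period).
- capture(name): name is "scene" or "top" or "wrist"; returns a dict with "img" (480x640x3 uint8, red, green, blue), "fx", "fy", "cx", "cy" (pixels), "k1" (the pictures are not rectified: a ray, as slopes to the right and down, at radius r is drawn at 1 + k1 r^2 times it, then the intrinsics apply), "cam_to_world" (4x4, takes a point from camera to world coordinates). Camera axes: x right, y up, looking along -z (the intrinsics and any distortion apply to the point x, -y, -z); pixel columns grow to the right and rows downward; lengths in mm; the calibration is good to about 2 mm. A picture is of the moment at which its call begins. There is no depth.
- bot.close_job(): hands the job in, once; it reports no verdict.
Trained networks look in the newest picture that a camera, given by its name, has taken for a name from the list of things; names that differ only in an ending like _2 or _b are one class to them, and where a whole thing is asked for, a point or a joint stands for the part that bears it (a point fixed in the world has none). Each returns a list of dicts, best first, with "score" (0 to 1); they miss things now and then, are a little off and sometimes report something else, mostly with a low value. They report only what shows in the picture. A call takes as long as a camera call. They do not tell look-alikes from the thing itself.
- spot_in(thing, camera): "xyz" ([x, y, z] in mm, in the coordinates of the camera as it stood for that picture, good to about 4 mm: the middle of the surface that is visible of it).
The state is a dict: "time": time; "joint_positions": joint angles; "dq": joint speeds; "tau": joint torques, N m; "tool_pos": TCP position; "tcp_rot": TCP orientation; "contact_force": force on the tool from outside, world axes, zero at the start; "moment": the same for the moment, N m; "grip_width": finger opening in mm.
Only numpy, scipy, OpenCV 4.12 (cv2) and the standard library are available. Lean on these libraries where they do the work, as an engineer would, in place of code of your own. Each camera call takes 0.05 s, during which the arm holds its last target. There are 200 camera calls.

## Working session

There is one attempt and no reset: what is moved stays moved. The work goes in short steps, Python scripts to look and compute and a shell command to move; the robot and the scene stay as the last step left them, time stands still between calls to the robot, and variables do not carry over. Pictures are saved under pics/ and viewed, about 8 in all and at most 12, crops included, and the job is handed in when it is done.

```bash
mkdir -p pics; cat > h.py <<'E'
import numpy as np, cv2
from plant import get_obs, capture, bot, spot_in
def ray(c,u,v):
    K=np.array([[c["fx"],0,c["cx"]],[0,c["fy"],c["cy"]],[0,0,1.]])
    p=cv2.undistortPoints(np.array([[[u,v]]],float),K,np.array([c["k1"],0,0,0.]))[0,0]
    M=np.array(c["cam_to_world"]); return M[:3,3],M[:3,:3]@np.array([p[0],-p[1],-1])
def atz(c,u,v,z):
    o,d=ray(c,u,v); return o+d*(z-o[2])/d[2]
def pix(c,X):
    M=np.linalg.inv(np.array(c["cam_to_world"])); q=M[:3,:3]@np.array(X,float)+M[:3,3]
    a=np.array([q[0],-q[1]])/-q[2]; a*=1+c["k1"]*(a@a); return np.array([c["cx"]+c["fx"]*a[0],c["cy"]+c["fy"]*a[1]])
def world(c,x):
    M=np.array(c["cam_to_world"]); return M[:3,:3]@np.array(x)+M[:3,3]
E
python3 - <<'E'
from h import *
np.set_printoptions(precision=0,suppress=True)
for cam in ["scene","top"]:
    c=capture(cam); cv2.imwrite(f"pics/{cam}0.png",c["img"][:,:,::-1])
    print(cam,np.array(c["cam_to_world"])[:3,3])
    for n in ["wide_axis","wide_tip","wide_block","wide_pin","slim_axis","slim_tip","slim_block","slim_pin","wide_canister","slim_canister","pitcher","sugar_jar","espresso_cup","wooden_spoon","mug"]:
        for r in spot_in(n,cam)[:3]:
            w=world(c,r["xyz"]); print(n,round(r["score"],2),w,pix(c,w))
E
```

```text
scene [ 933. -492.  960.]
wide_axis 0.88 [ 532. -184.  145.] [249. 330.]
wide_tip 0.83 [ 517. -172.  182.] [245. 312.]
wide_tip 0.41 [ 537. -183.  146.] [251. 330.]
wide_block 0.98 [ 533. -181.  145.] [250. 329.]
wide_block 0.42 [573. 180. 146.] [364. 232.]
wide_pin 0.76 [ 532. -182.  149.] [249. 328.]
wide_pin 0.56 [ 522. -172.  183.] [247. 313.]
slim_axis 0.87 [310. 265. 135.] [299. 174.]
slim_axis 0.64 [741. 120. 164.] [415. 277.]
slim_axis 0.56 [575. 178. 149.] [364. 232.]
slim_tip 0.86 [560. 218. 196.] [369. 206.]
slim_tip 0.69 [727. 152. 201.] [419. 253.]
slim_tip 0.58 [288. 291. 192.] [298. 149.]
slim_block 0.98 [738. 128. 164.] [415. 274.]
slim_block 0.68 [309. 266. 133.] [299. 174.]
slim_block 0.62 [575. 181. 147.] [365. 232.]
slim_pin 0.77 [572. 176. 150.] [363. 232.]
slim_pin 0.65 [302. 265. 135.] [297. 173.]
slim_pin 0.64 [740. 125. 168.] [416. 274.]
wide_canister 0.57 [ 536. -183.  147.] [250. 330.]
wide_canister 0.26 [487. -25. 100.] [282. 281.]
slim_canister 0.92 [570. 178. 147.] [362. 232.]
slim_canister 0.8 [307. 261. 132.] [297. 175.]
slim_canister 0.7 [742. 126. 15
[... 767 characters left out ...]
214. 201.] [249. 220.]
slim_block 0.87 [545. 208. 169.] [254. 230.]
slim_block 0.64 [709. 155. 170.] [278. 154.]
slim_block 0.55 [286. 283. 171.] [219. 354.]
slim_pin 0.82 [289. 285. 166.] [219. 352.]
slim_pin 0.63 [716. 154. 166.] [279. 152.]
slim_pin 0.57 [541. 203. 171.] [257. 231.]
wide_canister 0.65 [ 505. -156.  147.] [422. 246.]
slim_canister 0.81 [710. 154. 169.] [279. 154.]
slim_canister 0.8 [546. 209. 172.] [254. 229.]
slim_canister 0.67 [287. 286. 172.] [217. 354.]
pitcher 0.87 [780. -31. 122.] [360. 129.]
sugar_jar 0.85 [465. -12. 105.] [356. 266.]
espresso_cup 0.68 [375. 138.   6.] [293. 306.]
wooden_spoon 0.92 [ 304. -249.   13.] [451. 332.]
mug 0.9 [430. 443.  41.] [164. 287.]
```

```bash
python3 - <<'E'
import cv2,numpy as np
a=cv2.imread("pics/top0.png");b=cv2.imread("pics/scene0.png")
cv2.imwrite("pics/v1.png",cv2.resize(a[100:400,130:530],(800,600),interpolation=cv2.INTER_CUBIC))
cv2.imwrite("pics/v2.png",cv2.resize(b[100:400,130:530],(800,600),interpolation=cv2.INTER_CUBIC))
E
```

```text
(no output)
```

View pics/v1.png

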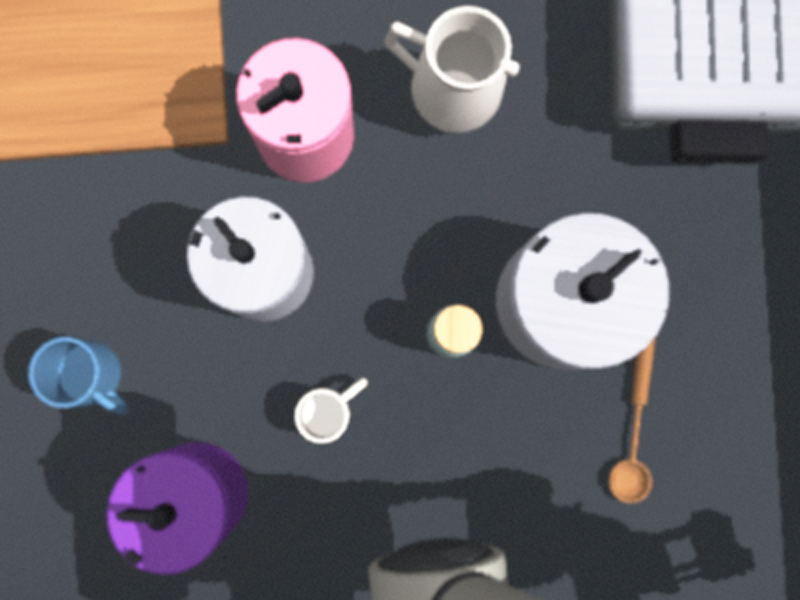

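View pics/v2.png

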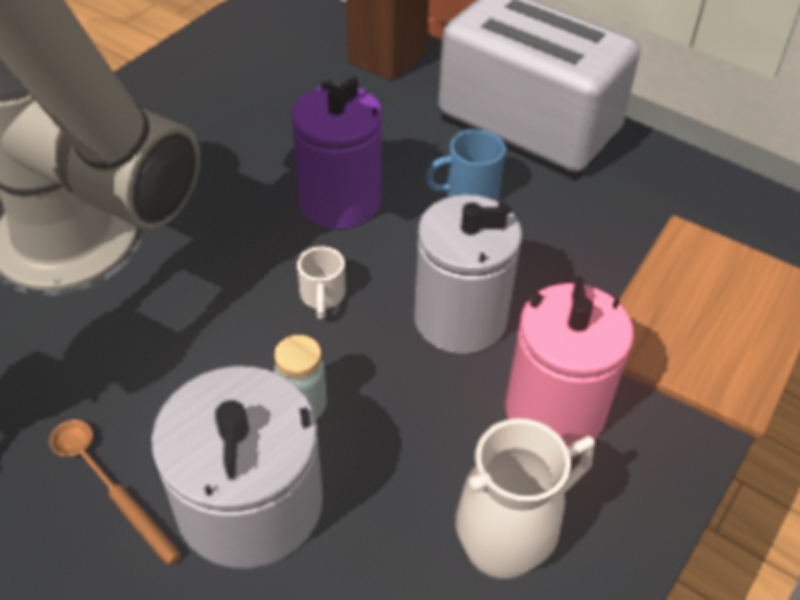

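The pictures show the stainless slim canister at top (254,230), with the pink look-alike at (279,154) and the purple one at (217,354). The wide canister is at (422,247). My choice is the stainless pair. In crop v1 the marks are:
- **Wide:** hub (596,286), tip (638,252), block (540,244), pin (652,262).
- **Slim:** hub (241,250), tip (219,221), block (196,239), pin (276,216).

```bash
python3 - <<'E'
from h import *
np.set_printoptions(precision=1,suppress=True)
c=capture("top")
P=lambda u,v,z: atz(c,130+u/2,100+v/2,z)
for n,h,t,b,p,l,H in [("wide",(596,286),(638,252),(540,244),(652,262),(591,290),150),("slim",(241,250),(219,221),(196,239),(276,216),(247,256),170)]:
    A=P(*h,H+37);print(n,"hub",A,"lid",P(*l,H))
    for k,q,z in [("tip",t,34),("block",b,10),("pin",p,10)]:
        X=P(*q,H+z);d=(X-A)[:2];print(k,X,"r",np.hypot(*d),"ang",np.arctan2(d[1],d[0]))
big=cv2.resize(c["img"][190:300,215:480],None,fx=3,fy=3,interpolation=cv2.INTER_CUBIC)
cv2.imwrite("pics/v3.png",big[:,:,::-1])
print(get_obs())
E
```

```text
wide hub [ 506.4 -157.9  187. ] lid [ 505.8 -161.8  150. ]
tip [ 541.8 -205.   184. ] r 58.907627785477835 ang -0.9271749304995374
block [ 556.2 -106.2  160. ] r 71.72475706427467 ang 0.8038769154217228
pin [ 533.8 -227.1  160. ] r 74.4098747757519 ang -1.1940976504189185
slim hub [550.  210.2 207. ] lid [548.9 209.5 170. ]
tip [581.2 233.2 204. ] r 38.77524329324473 ang 0.6341086695902651
block [566.9 261.9 180. ] r 54.334610876419234 ang 1.2542544279885155
pin [589.6 176.9 180. ] r 51.79514438487449 ang -0.6993667194418309
{'time': 1.65, 'joint_positions': array([-1.5,  0.3,  1.5,  0. ,  1.3, -0.1]), 'dq': array([ 0., -0.,  0., -0., -0., -0.]), 'tau': array([  0. , -43.1, -24.4,   0.1,   0. ,  -0. ]), 'tool_pos': array([ 124.2, -510.1,  209.3]), 'tcp_rot': array([3.1, 0. , 0.2]), 'contact_force': array([ 0.6, -0.2,  0.8]), 'moment': array([-0. , -0. ,  0.1]), 'grip_width': 92.03990136197501}
```

View pics/v3.png

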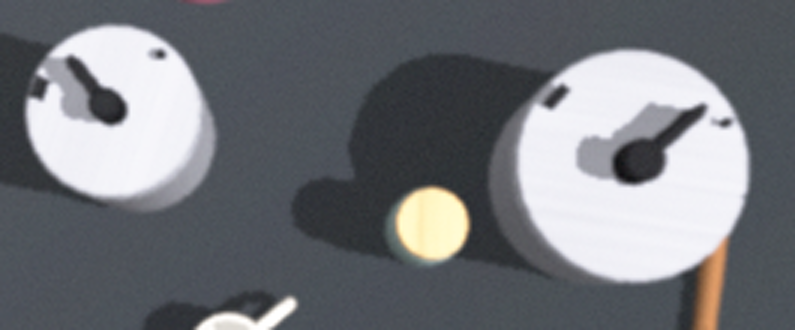

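The block–pin separations are about 2.0 rad, as they should be. The wide pointer sits at joint −0.73 and has to go counterclockwise to world angle 0.805. The slim one sits at about +0.36 and has to go clockwise to −0.72. I'll use shut fingers with tool y along the arm.

```bash
python3 -m handwheel '[[[0,0,20],[0,0,0]],[[0,0,20],[0,0,0]],[[38,30,10],[0,0,0]],[[38,30,0],[0,0,0]],[[38,30,0],[0,0,0]],[[38,30,0],[0,0,0]],[[38,30,0],[0,0,0]],[[38,30,0],[0,0,0]],[[38,30,0],[0,0,0]],[[38,30,0],[0,0,0]],[[38,30,0],[0,0,0]],[[0,0,0],[0,0,0]]]' 1
```

```text
time: 3.15
tool_pos: [468.0, -238.0, 259.0]
tcp_rot: [-3.141, -0.0, 0.243]
contact_force: [-0.6, -0.9, -0.6]
grip_width: 0.3
```

```bash
python3 -m handwheel '[[[20,15,0],[0,0,0.15]],[[21,16,0],[0,0,0.15]],[[0,0,0],[0,0,0.1]],[[0,0,0],[0,0,0]]]'
python3 - <<'E'
from h import *
c=capture("wrist"); cv2.imwrite("pics/v4.png",c["img"][:,:,::-1])
for n in ["wide_axis","wide_tip","wide_block","wide_pin"]:
    for r in spot_in(n,"wrist")[:2]: w=world(c,r["xyz"]);print(n,round(r["score"],2),w.round(),pix(c,w).round())
E
```

```text
time: 3.65
tool_pos: [506.7, -209.7, 259.2]
tcp_rot: [-3.142, 0.001, 0.637]
contact_force: [-0.6, 0.4, 0.9]
grip_width: 0.4
wide_axis 0.77 [ 514. -155.  153.] [275. 188.]
wide_tip 0.72 [ 518. -168.  182.] [289. 200.]
wide_block 0.56 [ 519. -157.  149.] [282. 183.]
wide_pin 0.65 [ 517. -158.  151.] [281. 187.]
```

View pics/v4.png

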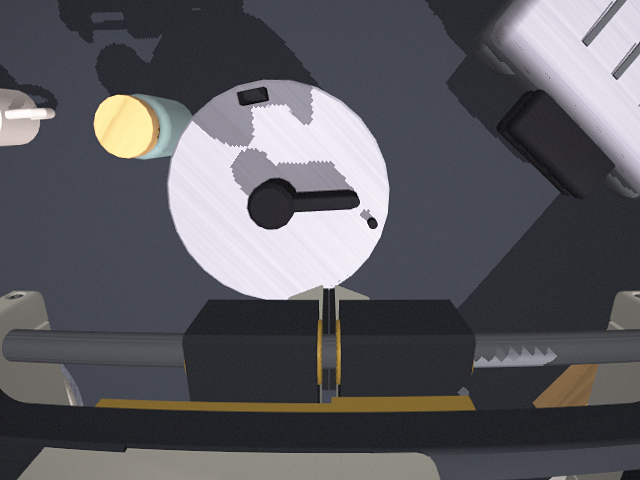

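The wrist view shows the hub top at (270,203), the arm end at (358,199), the block at (253,96), and the pin top at (372,224). The fingers are clear on the clockwise side of the arm.

```bash
python3 - <<'E'
from h import *
c=capture("wrist")
A=atz(c,270,203,187);L=atz(c,279,190,150);print("hub",A,"lid",L)
for k,q,z in [("tip",(358,199),184),("block",(253,95),160),("pin",(372,224),160)]:
    X=atz(c,*q,z)
    for C in(A,L): d=(X-C)[:2];print(k,X,np.hypot(*d),np.arctan2(d[1],d[0]))
C=np.array([507,-158]);
T=[-0.93,-0.8,-.6,-.4,-.2,0,.2,.4,.6,.75,.8]
for th in T:
    u=np.array([np.cos(th),np.sin(th)]);print(th,(C+40*u+14.5*np.array([u[1],-u[0]])).round(1),"yaw",th+np.pi/2)
E
```

```text
hub [ 510.47784136 -158.72065472  187.        ] lid [ 513.96250735 -157.90029157  150.        ]
tip [ 546.7128093  -204.10003453  184.        ] 58.07117196565361 -0.8969769701976184
tip [ 546.7128093  -204.10003453  184.        ] 56.63036753047982 -0.9541321731888704
block [ 558.96120746 -106.56853282  160.        ] 71.207307256731 0.8218379110694325
block [ 558.96120746 -106.56853282  160.        ] 68.26296556691118 0.8510467460126198
pin [ 536.05636166 -227.72789316  160.        ] 73.59524209038509 -1.2158322185935617
pin [ 536.05636166 -227.72789316  160.        ] 73.23955448887313 -1.264357166749964
-0.93 [ 519.3 -198.7] yaw 0.6407963267948965
-0.8 [ 524.5 -196.8] yaw 0.7707963267948965
-0.6 [ 531.8 -192.6] yaw 0.9707963267948966
-0.4 [ 538.2 -186.9] yaw 1.1707963267948966
-0.2 [ 543.3 -180.2] yaw 1.3707963267948966
0 [ 547.  -172.5] yaw 1.5707963267948966
0.2 [ 549.1 -164.3] yaw 1.7707963267948965
0.4 [ 549.5 -155.8] yaw 1.9707963267948965
0.6 [ 548.2 -147.4] yaw 2.1707963267948966
0.75 [ 546.2 -141.3] yaw 2.3207963267948966
0.8 [ 545.3 -139.4] yaw 2.3707963267948964
```

```bash
python3 -m handwheel '[[[0,0,-16],[0,0,0]],[[0,0,-16],[0,0,0]],[[0,0,-16],[0,0,0]],[[0,0,-14],[0,0,0]],[[0,0,-10],[0,0,0]],[[0,0,0],[0,0,0]],[[3,3,0],[0,0,0]],[[3,3,0],[0,0,0]],[[4,3,0],[0,0,0]],[[3,2,0],[0,0,0]],[[2,1,0],[0,0,0]],[[0,0,0],[0,0,0]]]'
```

```text
time: 5.45
tool_pos: [522.3, -197.0, 187.2]
tcp_rot: [3.142, 0.0, 0.639]
contact_force: [-0.4, -0.3, -0.8]
grip_width: 0.6
```

```bash
python3 -m handwheel '[[[3,1.2,0],[0,0,0.09]],[[3,1.4,0],[0,0,0.09]],[[3,1.6,0],[0,0,0.09]],[[3,1.7,0],[0,0,0.09]],[[2.6,1.8,0],[0,0,0.09]],[[2.4,2,0],[0,0,0.08]],[[2.6,3.2,0],[0,0,0.1]],[[2.5,3.5,0],[0,0,0.1]],[[2,3.8,0],[0,0,0.1]],[[1.7,3.9,0],[0,0,0.1]],[[1.2,4.1,0],[0,0,0.1]],[[0.9,4.1,0],[0,0,0.1]]]'; python3 - <<'E'
from h import *
c=capture("wrist"); cv2.imwrite("pics/v5.png",c["img"][:,:,::-1])
E
```

```text
time: 6.95
tool_pos: [550.0, -164.8, 187.2]
tcp_rot: [-3.142, -0.0, 1.772]
contact_force: [0.2, 0.1, -0.0]
grip_width: 0.3
```

View pics/v5.png

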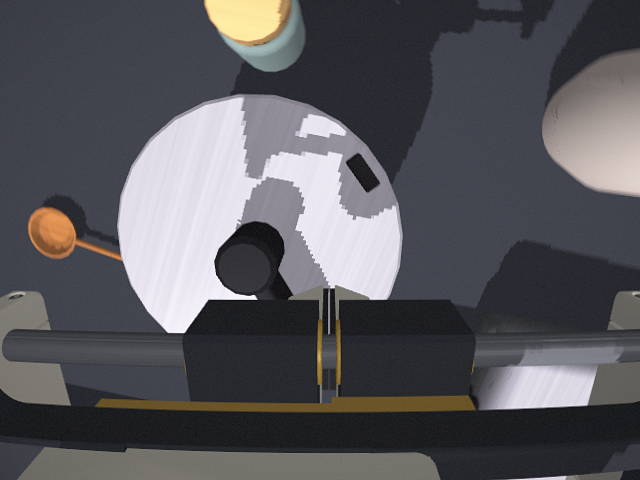

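```bash
python3 - <<'E'
from h import *
c=capture("wrist")
A=atz(c,248,265,187);print("hub",A)
for q in [(282,298),(262,300),(292,296)]:
    X=atz(c,*q,184);d=(X-A)[:2];print(X,np.hypot(*d),np.arctan2(d[1],d[0]))
X=atz(c,362,172,160);d=(X-A)[:2];print("block",X,np.arctan2(d[1],d[0]))
o=get_obs()["tool_pos"]
print("tip px",pix(c,[o[0],o[1],165]),"r cam",np.array(c["cam_to_world"])[:3,3])
t=capture("top");cv2.imwrite("pics/v6.png",cv2.resize(t["img"][180:310,350:490],None,fx=4,fy=4,interpolation=cv2.INTER_CUBIC)[:,:,::-1])
E
```

```text
hub [ 509.26118346 -157.48854592  187.        ]
[ 528.4323404  -172.76618502  184.        ] 24.514067689545413 -0.6728524360060767
[ 518.58364117 -175.99210708  184.        ] 20.719314498508663 -1.1040976687638486
[ 533.23557061 -170.61957746  184.        ] 27.334872017078442 -0.5010839938853943
block [ 556.432869  -104.4740978  160.       ] 0.8436512557813752
tip px [326.8629199  277.88400927] r cam [534.97791327 -89.11207075 362.13052147]
```

View pics/v6.png

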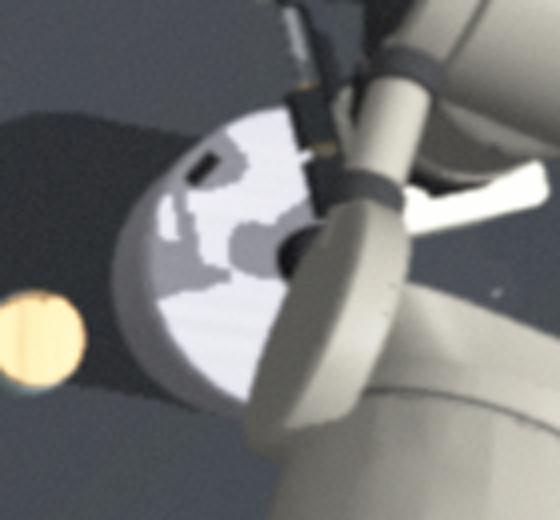

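The wrist view suggests that the arm is behind the fingers, at about −0.6, and not ahead of them where I expected it. I'll lift and look.

```bash
python3 -m handwheel '[[[0,0,10],[0,0,0]],[[0,0,20],[0,0,0]],[[0,0,30],[0,0,0]],[[10,-40,20],[0,0,0]],[[0,0,0],[0,0,0]]]'; python3 - <<'E'
from h import *
c=capture("wrist"); cv2.imwrite("pics/v7.png",c["img"][:,:,::-1])
E
```

```text
time: 7.72
tool_pos: [561.0, -207.5, 269.4]
tcp_rot: [3.138, 0.003, 1.765]
contact_force: [-0.6, -0.4, -0.4]
grip_width: 0.4
```

View pics/v7.png

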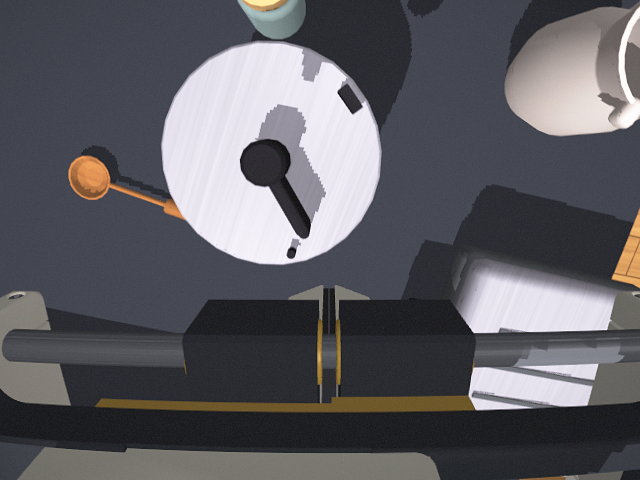

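The pointer has not moved: its arm runs from (265,162) to (303,232). The fingers must have passed over it, so I'll check where the fingertips really project.

```bash
python3 - <<'E'
from h import *
from scipy.spatial.transform import Rotation as R
c=capture("wrist");o=get_obs();Rt=R.from_euler("xyz",o["tcp_rot"]).as_matrix();p=o["tool_pos"]
for x in (-9.5,0,9.5):
  for z in (-20,0,10,22): print(x,z,[pix(c,p+Rt@np.array([x,y,z])).round() for y in(-19,0,19)])
A=atz(c,265,162,187);print("hub",A)
for k,q,z in [("tip",(303,233),184),("block",(349,98),160),("pin",(291,253),160)]:
    X=atz(c,*q,z);d=(X-A)[:2];print(k,X,np.hypot(*d),np.arctan2(d[1],d[0]))
cv2.imwrite("pics/v8.png",cv2.resize(c["img"][260:420,180:480],(800,427),interpolation=cv2.INTER_CUBIC)[:,:,::-1])
E
```

```text
-9.5 -20 [array([285., 328.]), array([326., 328.]), array([368., 328.])]
-9.5 0 [array([289., 308.]), array([327., 308.]), array([364., 308.])]
-9.5 10 [array([291., 300.]), array([327., 300.]), array([362., 300.])]
-9.5 22 [array([293., 291.]), array([327., 291.]), array([360., 291.])]
0 -20 [array([284., 309.]), array([326., 309.]), array([369., 309.])]
0 0 [array([288., 291.]), array([326., 291.]), array([364., 291.])]
0 10 [array([290., 284.]), array([327., 284.]), array([363., 283.])]
0 22 [array([292., 275.]), array([327., 275.]), array([361., 275.])]
9.5 -20 [array([283., 289.]), array([326., 289.]), array([369., 289.])]
9.5 0 [array([288., 273.]), array([326., 273.]), array([365., 273.])]
9.5 10 [array([290., 267.]), array([327., 266.]), array([363., 266.])]
9.5 22 [array([292., 259.]), array([327., 259.]), array([361., 259.])]
hub [ 508.56188832 -156.32584772  187.        ]
tip [ 541.83742856 -200.10148258  184.        ] 54.98697832799404 -0.9208381666741831
block [ 555.75223963 -103.63880814  160.        ] 70.73085179808204 0.8403770615275591
pin [ 535.1294689  -224.25435521  160.        ] 72.93914222336397 -1.1979763652317603
```

View pics/v8.png

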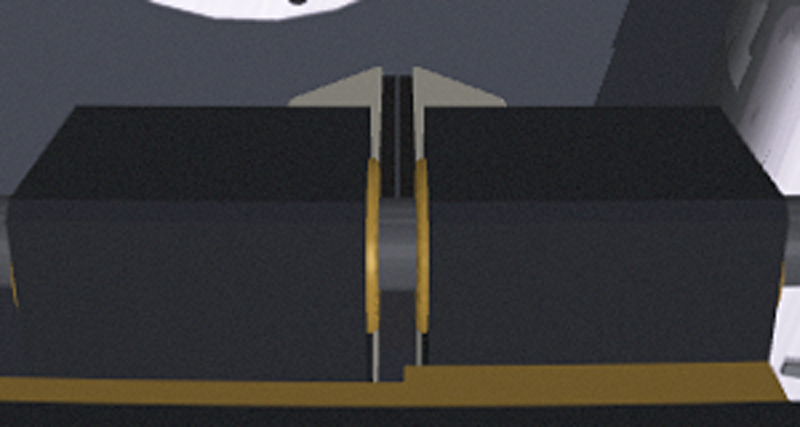

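The fingertips show about 26 px lower than the nominal tip position. That means they stand higher than stated, or further back, which fits them passing over the arm. I'll go back to the clockwise side, then step down slowly with a force check.

```bash
python3 -m handwheel '[[[-10,0,0],[0,0,-0.16]],[[-10,0,0],[0,0,-0.16]],[[-10,0,0],[0,0,-0.16]],[[-10,0,0],[0,0,-0.16]],[[-7,0,0],[0,0,-0.16]],[[-7,0,0],[0,0,-0.16]],[[0,0,0],[0,0,-0.16]],[[0,0,-30],[0,0,0]],[[0,0,-30],[0,0,0]],[[0,0,-20],[0,0,0]],[[0,0,-6],[0,0,0]],[[0,0,0],[0,0,0]]]'
cat > chk.py <<'E'
from h import *
import sys
o=get_obs(); f=o["contact_force"]; print("z",o["tool_pos"][2].round(2),"F",f.round(2)); sys.exit(int(abs(f[2])>3.5))
E
python3 chk.py
```

```text
time: 9.32
tool_pos: [506.0, -204.3, 181.3]
tcp_rot: [-3.141, 0.0, 0.649]
contact_force: [-0.2, 0.1, -0.4]
grip_width: 0.7
z 181.3 F [-0.19  0.06 -0.43]
```

```bash
H="python3 -m handwheel"; C="python3 chk.py"
$H '[[[0,0,-2],[0,0,0]],[[0,0,0],[0,0,0]]]' >/dev/null; $C &&
$H '[[[0,0,-2],[0,0,0]],[[0,0,0],[0,0,0]]]' >/dev/null && $C &&
$H '[[[0,0,-2],[0,0,0]],[[0,0,0],[0,0,0]]]' >/dev/null && $C &&
$H '[[[0,0,-1],[0,0,0]],[[0,0,0],[0,0,0]]]' >/dev/null && $C &&
$H '[[[0,0,-1],[0,0,0]],[[0,0,0],[0,0,0]]]' >/dev/null && $C &&
$H '[[[0,0,-1],[0,0,0]],[[0,0,0],[0,0,0]]]' >/dev/null && $C &&
$H '[[[0,0,-1],[0,0,0]],[[0,0,0],[0,0,0]]]' >/dev/null && $C &&
$H '[[[0,0,-1],[0,0,0]],[[0,0,0],[0,0,0]]]' >/dev/null && $C &&
$H '[[[0,0,-1],[0,0,0]],[[0,0,0],[0,0,0]]]' >/dev/null && $C &&
$H '[[[0,0,-1],[0,0,0]],[[0,0,0],[0,0,0]]]' >/dev/null && $C
```

```text
z 179.8 F [-0.17 -0.24  1.04]
z 177.2 F [0.32 0.94 0.28]
z 175.03 F [ 0.88 -0.19  0.62]
z 174.14 F [ 0.22 -0.7  -0.22]
z 173.13 F [-0.17  0.69  0.12]
z 172.15 F [ 0.42 -0.08 -0.96]
z 171.15 F [ 0.36  0.46 -0.15]
z 170.16 F [ 0.19 -0.02  0.54]
z 169.12 F [ 0.16 -0.93  1.77]
z 168.16 F [-0.35  0.18 -0.37]
```

```bash
H="python3 -m handwheel"; C="python3 chk.py"
D() { $H '[[[0,0,-1],[0,0,0]],[[0,0,0],[0,0,0]]]' >/dev/null && $C; }
D && D && D && D && D && D && D && D && D && D && D && D && D && D && D && D
```

```text
z 167.13 F [0.16 0.13 0.03]
z 166.14 F [ 1.07 -0.34 -0.27]
z 165.15 F [ 0.62  0.04 -0.13]
z 164.16 F [-1.39 -0.11  0.59]
z 163.13 F [ 0.4   0.13 -0.08]
z 162.14 F [-0.56 -0.07 -0.26]
z 161.16 F [-0.44 -0.06 -1.41]
z 160.13 F [ 0.03 -0.41  0.37]
z 159.16 F [-0.63 -1.19  0.49]
z 158.12 F [ 0.08 -0.31 -0.28]
z 157.13 F [-0.25 -0.33 -0.39]
z 156.15 F [-0.46 -0.32  0.48]
z 155.13 F [ 1.01  0.29 -0.32]
z 154.14 F [ 0.46 -0.52 -0.27]
z 153.16 F [-0.12  0.47 -0.44]
z 152.15 F [ 0.15  0.65 -0.99]
```

```bash
python3 - <<'E'
from h import *
c=capture("wrist");s=capture("scene")
a=c["img"][60:360,120:520]; b=cv2.resize(s["img"][230:400,180:340],(480,510),interpolation=cv2.INTER_CUBIC)[:300*1+210]
im=np.zeros((600,800,3),np.uint8); im[:300,:400]=a; im[:510,400:]=b[:, 40:440]
cv2.imwrite("pics/v9.png",im[:,:,::-1]); print(get_obs()["tool_pos"],get_obs()["time"])
E
```

```text
[ 506.09887773 -204.83061548  152.22685045] 15.925
```

View pics/v9.png

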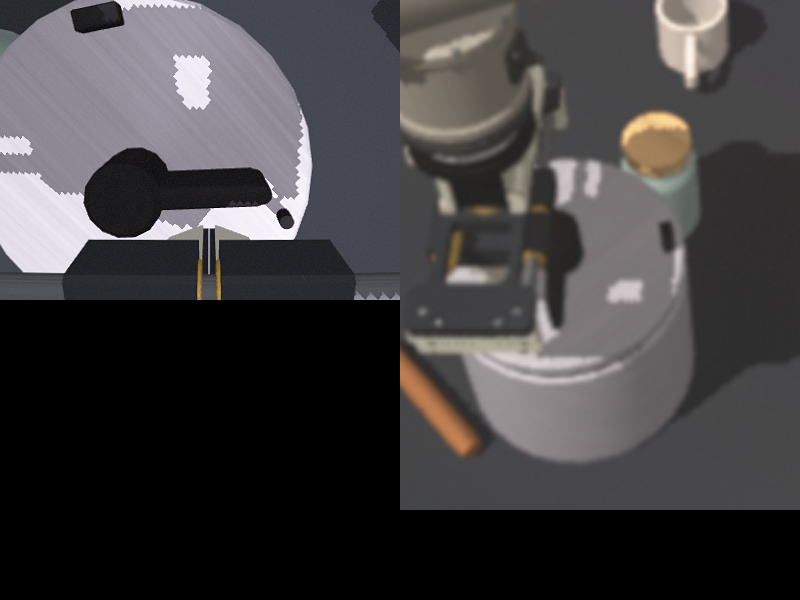

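The lid image suggests the tip is about 10–15 mm behind the TCP, so it now stands about 12–17 mm above the lid. That is a usable push height, so I'll push and watch the force and picture.

```bash
python3 -m handwheel '[[[2.7,1.6,0],[0,0,0]],[[2.7,1.6,0],[0,0,0]],[[2.7,1.6,0],[0,0,0]],[[2.7,1.5,0],[0,0,0]],[[2.6,1.5,0],[0,0,0]],[[3.3,1.2,0],[0,0,0.09]],[[3.2,1.5,0],[0,0,0.09]],[[3.1,1.7,0],[0,0,0.09]],[[3,1.9,0],[0,0,0.09]],[[2.8,2.1,0],[0,0,0.08]],[[2.5,2.4,0],[0,0,0.08]],[[0,0,0],[0,0,0]]]'
python3 - <<'E'
from h import *
c=capture("wrist"); g=cv2.cvtColor(c["img"],cv2.COLOR_RGB2GRAY)
cv2.imwrite("pics/v10.png",c["img"][60:360,120:520,::-1]); print(get_obs()["contact_force"])
E
```

```text
time: 17.42
tool_pos: [537.4, -186.2, 152.1]
tcp_rot: [-3.141, 0.0, 1.168]
contact_force: [-1.7, -1.1, -0.3]
grip_width: 0.1
[-1.32090646 -0.46672453 -0.26418547]
```

View pics/v10.png

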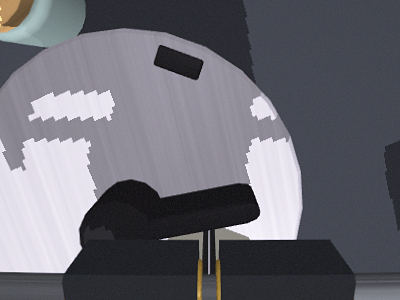

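The push works: the arm moved ahead of the fingers, about 0.17 rad beyond their face. I'll continue the arc and stop short to measure.

```bash
python3 -m handwheel '[[[2.6,3,0],[0,0,0.1]],[[2.3,3.4,0],[0,0,0.1]],[[2,3.6,0],[0,0,0.1]],[[1.6,3.8,0],[0,0,0.1]],[[1.3,3.9,0],[0,0,0.1]],[[0.9,3.9,0],[0,0,0.1]],[[0.5,4,0],[0,0,0.1]],[[0.1,4.1,0],[0,0,0.1]],[[-0.4,4,0],[0,0,0.1]],[[0,0,0],[0,0,0]]]'
cat > ang.py <<'E'
# pointer direction: dark pixels of the wrist picture in an annulus (at arm-top height) round the axis
from h import *
import sys
def ang(cam,C,H,r0,r1,lo,hi,thr=60):
    c=capture(cam); g=cv2.cvtColor(c["img"],cv2.COLOR_RGB2GRAY); out=[]
    for r in np.linspace(r0,r1,8):
        th=np.arange(lo,hi,0.01)
        v=[]
        for t in th:
            u=pix(c,[C[0]+r*np.cos(t),C[1]+r*np.sin(t),H+34]).round().astype(int)
            v.append(g[u[1],u[0]] if 0<=u[0]<640 and 0<=u[1]<480 else 255)
        d=np.array(v)<thr; idx=np.flatnonzero(d)
        s=np.split(th[idx],np.flatnonzero(np.diff(idx)>1)+1) if len(idx) else []
        out.append((round(r),[(round(a[0],2),round(a[-1],2)) for a in s]))
    return c,out
E
python3 - <<'E'
from ang import *
c,o=ang("wrist",(508.5,-157.5),150,22,58,-0.6,1.4)
for x in o: print(x)
cv2.imwrite("pics/v11.png",c["img"][60:360,120:520,::-1])
print(get_obs()["tool_pos"])
E
```

```text
time: 18.73
tool_pos: [548.6, -152.6, 152.4]
tcp_rot: [3.141, 0.001, 2.067]
contact_force: [0.7, -1.6, -0.2]
grip_width: 0.4
(22, [(np.float64(-0.6), np.float64(0.32)), (np.float64(0.39), np.float64(1.39))])
(27, [(np.float64(-0.6), np.float64(0.35)), (np.float64(0.43), np.float64(1.09))])
(32, [(np.float64(-0.6), np.float64(0.37)), (np.float64(0.47), np.float64(1.0))])
(37, [(np.float64(-0.6), np.float64(0.05)), (np.float64(0.18), np.float64(0.95))])
(43, [(np.float64(-0.6), np.float64(-0.18)), (np.float64(-0.03), np.float64(0.03)), (np.float64(0.08), np.float64(0.23)), (np.float64(0.51), np.float64(0.91))])
(48, [(np.float64(-0.6), np.float64(-0.31)), (np.float64(0.08), np.float64(0.41)), (np.float64(0.52), np.float64(0.87))])
(53, [(np.float64(-0.6), np.float64(-0.4)), (np.float64(-0.32), np.float64(-0.28)), (np.float64(-0.1), np.float64(0.42)), (np.float64(0.54), np.float64(0.84))])
(58, [(np.float64(-0.6), np.float64(-0.44)), (np.float64(-0.41), np.float64(-0.36)), (np.float64(-0.33), np.float64(-0.28)), (np.float64(-0.22), np.float64(0.43))])
[ 548.57318874 -152.66624424  152.38350052]
```

View pics/v11.png

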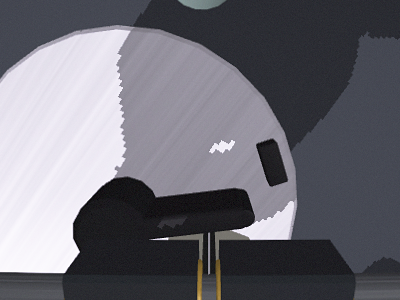

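The arm's top lower edge gives a pointer angle of about 0.63 in the wrist frame, where the block is at about 0.83. So it needs another 0.2 rad.

```bash
python3 -m handwheel '[[[-0.6,2.7,0],[0,0,0.07]],[[-0.6,2.7,0],[0,0,0.07]],[[-0.7,2.5,0],[0,0,0.06]],[[0,0,0],[0,0,0]]]'
python3 - <<'E'
from ang import *
c,o=ang("wrist",(508.5,-157.5),150,43,54,0.3,1.4)
for x in o: print(x[0],[(float(a),float(b)) for a,b in x[1]],"lowedge+half:",[float(a)+5/x[0] for a,b in x[1]])
c,o=ang("wrist",(508.5,-157.5),150-24,70,78,0.3,1.4)  # block top height
for x in o: print("blk",x[0],[(float(a),float(b)) for a,b in x[1]])
E
```

```text
time: 19.27
tool_pos: [546.6, -144.8, 152.4]
tcp_rot: [3.141, 0.001, 2.266]
contact_force: [-0.0, -1.8, -0.4]
grip_width: 0.8
43 [(0.3, 0.41), (0.55, 0.6), (0.69, 1.09)] lowedge+half: [0.41627906976744183, 0.6662790697674419, 0.8062790697674418]
45 [(0.3, 0.31), (0.41, 0.6), (0.7, 1.09)] lowedge+half: [0.4111111111111111, 0.5211111111111111, 0.8111111111111111]
46 [(0.33, 0.61), (0.7, 1.07)] lowedge+half: [0.43869565217391304, 0.808695652173913]
48 [(0.3, 0.61), (0.7, 1.06)] lowedge+half: [0.4041666666666667, 0.8041666666666666]
49 [(0.3, 0.61), (0.7, 1.06)] lowedge+half: [0.4020408163265306, 0.8020408163265306]
51 [(0.3, 0.62), (0.71, 1.05)] lowedge+half: [0.3980392156862745, 0.8080392156862745]
52 [(0.3, 0.62), (0.72, 1.03)] lowedge+half: [0.39615384615384613, 0.8161538461538461]
54 [(0.3, 0.62), (0.73, 1.02)] lowedge+half: [0.3925925925925926, 0.8225925925925925]
blk 70 [(0.3, 0.48), (0.69, 0.98)]
blk 71 [(0.3, 0.48), (0.69, 0.98)]
blk 72 [(0.3, 0.48), (0.69, 0.98)]
blk 73 [(0.3, 0.49), (0.69, 0.98)]
blk 75 [(0.3, 0.49), (0.69, 0.97)]
blk 76 [(0.3, 0.49), (0.69, 0.75), (0.91, 0.92), (0.94, 0.94)]
blk 77 [(0.3, 0.5)]
blk 78 [(0.3, 0.5)]
```

The pointer measures 0.81 and the block centre 0.83, both in the same frame. I'll retreat and move to the slim canister.

```bash
python3 -m handwheel '[[[4,-4,0],[0,0,0]],[[4,-4,0],[0,0,0]],[[4,-4,0],[0,0,0]],[[0,0,30],[0,0,0]],[[0,0,40],[0,0,0]],[[0,0,40],[0,0,0]],[[0,30,0],[0,0,0]],[[0,45,0],[0,0,0]],[[0,50,0],[0,0,0]],[[0,50,0],[0,0,0]],[[0,50,0],[0,0,0]],[[0,50,0],[0,0,0]]]'
python3 -m handwheel '[[[0,50,0],[0,0,-0.06]],[[3,50,0],[0,0,0]],[[0,35,0],[0,0,0]],[[0,0,0],[0,0,0]],[[0,0,0],[0,0,0]]]'
python3 - <<'E'
from ang import *
c=capture("wrist"); g=cv2.cvtColor(c["img"],cv2.COLOR_RGB2GRAY); cv2.imwrite("pics/slim_w.png",c["img"][:,:,::-1])
# dark components
m=(g<50).astype(np.uint8); m[285:]=0
n,l,s,ce=cv2.connectedComponentsWithStats(m)
for i in range(1,n):
    if s[i,4]>25: print(s[i],ce[i].round(),"z207",atz(c,*ce[i],207)[:2].round(1),"z180",atz(c,*ce[i],180)[:2].round(1))
e=(552,210)
print("pix hub",pix(c,[*e,207]))
for x in ang("wrist",e,170,18,42,-0.6,2)[1]: print(x[0],[(float(a),float(b)) for a,b in x[1]])
E
```

```text
time: 20.88
tool_pos: [558.5, 119.9, 262.3]
tcp_rot: [3.141, 0.0, 2.268]
contact_force: [0.3, -0.0, 0.2]
grip_width: 0.8
time: 21.5
tool_pos: [561.5, 252.8, 262.0]
tcp_rot: [-3.141, 0.0, 2.209]
contact_force: [-0.8, -0.3, 0.1]
grip_width: 0.5
[81  0 33 35 81] [100.  17.] z207 [373.3 291.2] z180 [356.4 288.4]
[336 225  21  21  74] [346. 232.] z207 [560.6 273.6] z180 [565.8 268.8]
[ 268  261   78   24 1172] [303. 276.] z207 [556.5 234. ] z180 [561.2 224.5]
pix hub [276.67701826 299.37845308]
18 [(-0.6, 0.53), (0.9, 0.98), (1.01, 1.99)]
21 [(-0.6, 0.55), (0.93, 1.99)]
25 [(-0.6, 0.56), (0.92, 1.99)]
28 [(-0.6, 0.36), (0.94, 1.33)]
32 [(-0.6, 0.05), (0.31, 0.89), (0.93, 1.27)]
35 [(-0.6, -0.09), (0.07, 0.31), (0.48, 1.2)]
39 [(-0.6, -0.21), (-0.04, 0.1), (0.19, 0.47), (0.86, 1.14)]
42 [(-0.6, -0.28), (-0.09, -0.02), (0.04, 0.24), (0.4, 0.59), (0.84, 1.1)]
```

The fingers hide the slim hub from here. I'll sidestep to see the whole lid, measure, and come back.

```bash
python3 -m handwheel '[[[15,-50,0],[0,0,0]],[[15,-50,0],[0,0,0]],[[0,0,0],[0,0,0]],[[0,0,0],[0,0,0]]]'
python3 - <<'E'
from ang import *
c=capture("wrist"); g=cv2.cvtColor(c["img"],cv2.COLOR_RGB2GRAY); cv2.imwrite("pics/slim_w2.png",c["img"][:,:,::-1])
# lid edge: bright, blob
m=(g>110).astype(np.uint8); n,l,s,ce=cv2.connectedComponentsWithStats(m); print("pix lid",pix(c,[551,210,170]))
m=(g<50).astype(np.uint8); m[285:]=0
n,l,s,ce=cv2.connectedComponentsWithStats(m)
for i in range(1,n):
    if s[i,4]>25: print(s[i],ce[i].round(),"z207",atz(c,*ce[i],207)[:2].round(1),"z180",atz(c,*ce[i],180)[:2].round(1))
cv2.imwrite("pics/v12.png",cv2.resize(c["img"][40:300,170:470],(750,650))[:600,:,::-1])
E
```

```text
time: 22.1
tool_pos: [591.4, 152.7, 262.4]
tcp_rot: [3.141, -0.0, 2.207]
contact_force: [0.3, -0.2, -0.6]
grip_width: 0.4
pix lid [329.12315761 143.28542452]
[  354     0   257   131 16888] [477.  42.] z207 [583.7 305.8] z180 [588.1 316.5]
[ 157   35   64  111 2811] [192.  75.] z207 [464.6 195.4] z180 [455.  193.1]
[390  78  24  28 374] [401.  91.] z207 [566.2 258.8] z180 [568.5 264. ]
[ 318  120   89   40 1899] [354. 140.] z207 [561.  221.2] z180 [562.7 222. ]
[ 398  141  131  118 3492] [474. 206.] z207 [644.6 234. ] z180 [656.1 236.2]
[ 155  189  110   96 4804] [209. 242.] z207 [525.1 116.8] z180 [522.6 105.3]
[345 210   9  12  80] [349. 215.] z207 [586.1 183.2] z180 [590.8 179.5]
```

View pics/v12.png

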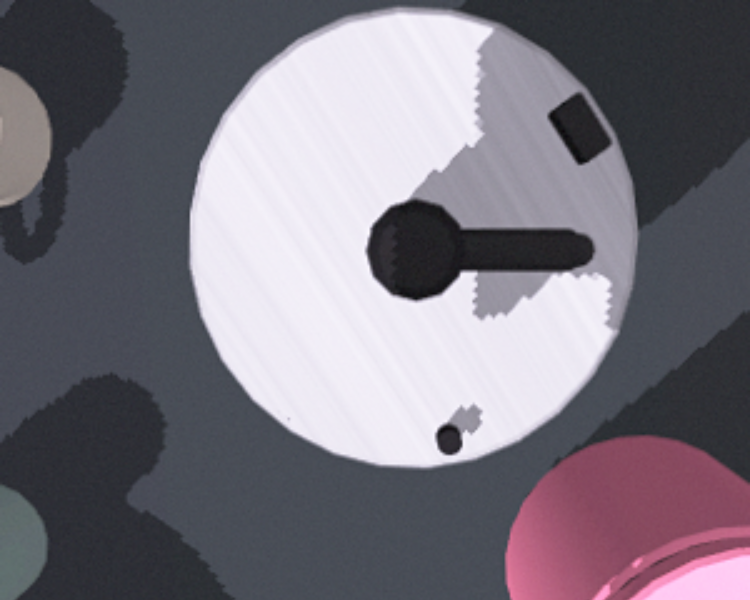

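The last view shows the stainless slim lid with the hub at (337,140), arm end (408,140), block (402,91) and pin (350,215). The pink canister is at lower right and well below the gripper's height.

```bash
python3 - <<'E'
from h import *
c=capture("wrist")
A=atz(c,337,140,207);L=atz(c,170+413/2.5,40+238/2.5,170);print("hub",A,"lid",L)
for k,q,z in [("tip",(407.6,140),204),("block",(401.6,91.2),180),("pin",(349.6,214.8),180)]:
    X=atz(c,*q,z);d=(X-A)[:2];print(k,X,np.hypot(*d),np.arctan2(d[1],d[0]))
C=A[:2].round(1)
for th in (.634,.4,.2,0,-.2,-.4,-.5,-.6,-.7):
    u=np.array([np.cos(th),np.sin(th)]);print(th,(C+34*u+14.5*np.array([-u[1],u[0]])).round(1))
E
```

```text
hub [552.72630717 215.61387975 207.        ] lid [550.87496645 217.4739959  170.        ]
tip [586.54002294 240.88087704 204.        ] 42.211236968912544 0.6417330564277832
block [568.2573679  264.82500476 180.        ] 51.60376606066284 1.2650892084945489
pin [590.52344412 180.77024514 180.        ] 51.40722162546945 -0.7447615297541142
0.634 [571.5 247.4]
0.4 [578.4 242.2]
0.2 [583.1 236.6]
0 [586.7 230.1]
-0.2 [588.9 223.1]
-0.4 [589.7 215.7]
-0.5 [589.5 212. ]
-0.6 [588.9 208.4]
-0.7 [588.  204.8]
```

```bash
python3 -m handwheel '[[[-15,50,0],[0,0,0]],[[-15,50,0],[0,0,0]],[[0,7,0],[0,0,0]],[[0,0,0],[0,0,0]],[[0,0,-25],[0,0,0]],[[0,0,-25],[0,0,0]],[[0,0,-20],[0,0,0]],[[0,0,-12],[0,0,0]],[[0,0,-8],[0,0,0]],[[0,0,0],[0,0,0]]]'
python3 - <<'E'
from ang import *
c=capture("wrist")
print(get_obs()["contact_force"])
C=(552.5,215.)
for x in ang("wrist",C,170,30,43,0,1.6)[1]: print(x[0],[(float(a),float(b)) for a,b in x[1]])
E
```

```text
time: 23.45
tool_pos: [561.5, 260.1, 172.1]
tcp_rot: [-3.141, -0.0, 2.208]
contact_force: [-0.4, 0.7, 0.1]
grip_width: 0.4
[0.75067028 0.35675699 0.29747041]
30 [(0.0, 0.1), (0.31, 0.37), (0.39, 0.48), (0.52, 0.64), (0.69, 0.99), (1.02, 1.1), (1.12, 1.22), (1.25, 1.32), (1.35, 1.36), (1.38, 1.38), (1.4, 1.59)]
32 [(0.0, 0.15), (0.33, 0.37), (0.98, 1.08), (1.1, 1.29), (1.31, 1.33), (1.35, 1.59)]
34 [(0.0, 0.16), (0.55, 0.56), (0.65, 0.65), (0.82, 0.82), (0.84, 0.87), (1.11, 1.59)]
36 [(0.0, 0.19), (0.56, 0.58), (0.6, 0.62), (0.66, 0.67), (0.71, 0.71), (0.74, 0.83), (1.2, 1.59)]
37 [(0.0, 0.21), (0.56, 0.56), (0.67, 0.68), (1.28, 1.59)]
39 [(0.0, 0.23), (1.34, 1.59)]
41 [(0.0, 0.25), (0.49, 0.57), (0.59, 0.8), (1.38, 1.59)]
43 [(0.0, 0.27), (0.51, 0.77), (0.79, 0.86), (0.88, 0.98), (1.29, 1.34), (1.42, 1.59)]
```

```bash
python3 -m handwheel '[[[1.9,-2.8,0],[0,0,0]],[[1.9,-2.8,0],[0,0,0]],[[1.9,-2.8,0],[0,0,0]],[[1.9,-2.7,0],[0,0,0]],[[2,-2.7,0],[0,0,0]],[[2.4,-1.5,0],[0,0,-0.08]],[[2.3,-1.7,0],[0,0,-0.08]],[[2.2,-2,0],[0,0,-0.08]],[[2.5,-2.7,0],[0,0,-0.1]],[[2.2,-2.9,0],[0,0,-0.1]],[[2,-3.2,0],[0,0,-0.1]],[[1.6,-3.3,0],[0,0,-0.1]]]'
python3 -m handwheel '[[[1.3,-3.4,0],[0,0,-0.1]],[[0.9,-3.6,0],[0,0,-0.1]],[[0.6,-3.7,0],[0,0,-0.1]],[[0.2,-3.7,0],[0,0,-0.1]],[[0,0,0],[0,0,0]]]'
```

```text
time: 25.05
tool_pos: [586.8, 229.6, 172.4]
tcp_rot: [3.14, -0.001, 1.566]
contact_force: [1.0, 2.1, -1.5]
grip_width: 0.5
time: 25.68
tool_pos: [589.6, 214.7, 172.4]
tcp_rot: [3.141, -0.001, 1.169]
contact_force: [1.5, 0.1, 0.3]
grip_width: 0.1
```

Contact was felt at about 2 N. I'll back off, lift and measure.

```bash
python3 -m handwheel '[[[2,4,0],[0,0,0]],[[2,4,0],[0,0,0]],[[1,4,0],[0,0,0]],[[0,0,30],[0,0,0]],[[0,0,40],[0,0,0]],[[0,0,20],[0,0,0]],[[-35,-39,0],[0,0,0]],[[-35,-39,0],[0,0,0]],[[0,0,0],[0,0,0]],[[0,0,0],[0,0,0]]]'
cat > comp.py <<'E'
from h import *
def comp(z1=207):
    c=capture("wrist"); g=cv2.cvtColor(c["img"],cv2.COLOR_RGB2GRAY)
    m=(g<50).astype(np.uint8); m[285:]=0
    n,l,s,ce=cv2.connectedComponentsWithStats(m)
    for i in range(1,n):
        if 40<s[i,4]<6000: print(s[i],ce[i].round(1),"z180",atz(c,*ce[i],z1-27)[:2].round(1))
    return c,l,s,ce
E
python3 - <<'E'
from comp import *
c,l,s,ce=comp()
h=pix(c,[552.5,215,207]);print("hub exp",h,get_obs()["tool_pos"])
cv2.imwrite("pics/slim_w3.png",c["img"][:,:,::-1])
i=l[int(h[1]),int(h[0])]; ys,xs=np.nonzero(l==i)
# hub centre = max of distance transform; arm direction from far pixels
m=(l==i).astype(np.uint8); d=cv2.distanceTransform(m,cv2.DIST_L2,5); _,r,_,p=cv2.minMaxLoc(d); print("hub px",p,r)
A=atz(c,*p,207)
W=np.array([atz(c,x,y,204)[:2]-A[:2] for x,y in zip(xs,ys)]); R=np.hypot(*W.T)
for a,b in((20,30),(30,38),(38,46)): q=W[(R>a)&(R<b)]; t=np.arctan2(q[:,1],q[:,0]); print(a,b,len(q),t.mean(),t.min(),t.max())
print(A,R.max())
E
```

```text
time: 26.92
tool_pos: [524.8, 149.2, 262.8]
tcp_rot: [3.14, -0.001, 1.169]
contact_force: [0.1, -0.1, 0.3]
grip_width: 0.5
[ 424    0  118  125 5371] [475.1  43.5] z180 [662.5 236.1]
[99 25  8 22 78] [101.9  36.2] z180 [446.9 334.7]
[596  31  18  13 160] [604.7  37.4] z180 [745.9 209.5]
[309  51  25  18 385] [321.   59.3] z180 [568.9 264. ]
[ 548   73   92   64 3416] [595.5 107.3] z180 [728.2 168.8]
[  1 121  46 107 292] [ 35.  171.9] z180 [356.8 280.3]
[ 310  125   89   39 1429] [337.6 144.2] z180 [558.3 211.6]
[513 137  22  25 383] [523.4 148.6] z180 [673.1 161.2]
[396 165  11  10  71] [400.9 169.7] z180 [591.  179.8]
[ 182  194   81   78 1881] [215.2 225.2] z180 [458.4 194.6]
[ 521  194   87   73 2381] [554.7 219.4] z180 [681.6 104.7]
[308 257  45  28 789] [329.3 272.9] z180 [518.1 130.8]
[  0 261  24  24 433] [  9.5 274.4] z180 [291.  224.6]
[363 275  70  10 389] [398.7 280.4] z180 [562.3 105.6]
hub exp [327.56051368 143.8718856 ] [525.00087575 149.48535285 262.54085892]
hub px (323, 144) 13.787599563598633
20 30 110 -0.43844334736101903 -0.6368820824034818 -0.19914025564172802
30 38 83 -0.4300964845240324 -0.5570915139943176 -0.26567761077646607
38 46 68 -0.42619354819534666 -0.5242220681080896 -0.2939669560093687
[549.99721554 215.98326697 207.        ] 44.924767030967836
```

In this frame the pin is at −0.743, derived from the block–pin chord, and the arm is at about −0.42. It needs 0.32 rad more, so I'll go back and continue the arc.

```bash
python3 -m handwheel '[[[35,39,0],[0,0,0]],[[35,39,0],[0,0,0]],[[0,0,0],[0,0,0]],[[0,0,-25],[0,0,0]],[[0,0,-25],[0,0,0]],[[0,0,-22],[0,0,0]],[[0,0,-12],[0,0,0]],[[0,0,-6],[0,0,0]],[[0,0,0],[0,0,0]],[[-2,-4,0],[0,0,0]],[[-2,-4,0],[0,0,0]],[[-1,-4,0],[0,0,0]]]'
python3 -m handwheel '[[[0,-3.3,0],[0,0,-0.08]],[[-0.5,-3.1,0],[0,0,-0.08]],[[-0.8,-2.9,0],[0,0,-0.08]],[[-1,-2.8,0],[0,0,-0.08]],[[0,0,0],[0,0,0]]]'
python3 -m handwheel '[[[4,4,0],[0,0,0]],[[4,5,0],[0,0,0]],[[0,0,30],[0,0,0]],[[0,0,40],[0,0,0]],[[0,0,20],[0,0,0]],[[-35,-39,0],[0,0,0]],[[-35,-39,0],[0,0,0]],[[0,0,0],[0,0,0]],[[0,0,0],[0,0,0]]]'
python3 - <<'E'
from comp import *
c,l,s,ce=comp()
h=pix(c,[552.5,215,207]);print("hub exp",h,get_obs()["tool_pos"])
i=l[int(h[1]),int(h[0])]; ys,xs=np.nonzero(l==i)
for A in ([552.3,214.6],[550,216]):
  W=np.array([atz(c,x,y,204)[:2]-A for x,y in zip(xs,ys)]); R=np.hypot(*W.T)
  for a,b in((20,30),(30,38),(38,46)): q=W[(R>a)&(R<b)]; t=np.arctan2(q[:,1],q[:,0]); print(a,b,len(q),t.mean(),t.min(),t.max())
E
```

```text
time: 28.48
tool_pos: [589.2, 214.5, 172.7]
tcp_rot: [3.141, -0.0, 1.169]
contact_force: [0.6, 2.3, -0.3]
grip_width: 0.3
time: 29.1
tool_pos: [587.5, 202.7, 172.7]
tcp_rot: [3.141, -0.002, 0.849]
contact_force: [2.6, 0.5, 1.2]
grip_width: 0.3
time: 30.22
tool_pos: [525.5, 134.1, 262.7]
tcp_rot: [3.141, -0.001, 0.849]
contact_force: [0.3, 0.3, 0.6]
grip_width: 0.2
[ 48   0  61  32 578] [80.9  8.5] z180 [511.8 356.4]
[122   0  12  10  73] [128.4   3.3] z180 [536.5 336.1]
[ 175    0  143   77 5654] [236.7  24.7] z180 [577.8 279.7]
[ 362    0   65   84 2013] [391.7  22.1] z180 [650.7 217.2]
[ 480    0  102   36 2077] [538.9  12.6] z180 [726.8 162.2]
[231  43  28  25 416] [244.6  54.9] z180 [569.2 263.5]
[462  57  27  27 358] [475.3  71. ] z180 [673.4 160.2]
[ 510   84   97  108 3679] [555.5 128.8] z180 [694.5  95.6]
[ 52  93  19  25 172] [ 59.7 106.7] z180 [455.1 326.5]
[ 254  112   91   40 1794] [286.7 132.1] z180 [556.8 211. ]
[354 130  10   9  60] [358.5 134. ] z180 [591.2 179.1]
[  0 217  55  68 256] [ 33.6 248.6] z180 [360.  278.1]
[ 188  222   91   60 1883] [221.9 248.8] z180 [467.8 183.2]
[ 324  237  170   48 5313] [409.5 265.4] z180 [560.2  85.3]
[ 606  240   34   45 1206] [624.9 264.6] z180 [684.5 -24.4]
hub exp [271.86489829 131.60631057] [525.727639   134.38224906 262.46237798]
20 30 171 -0.7310542603820706 -0.9458356083651035 -0.514409006777571
30 38 116 -0.7381891264684092 -0.8753420632319244 -0.602347227599769
38 46 63 -0.7400396726389692 -0.8388933076410433 -0.6428768968374698
20 30 195 -0.7111165979541338 -0.9201616870971402 -0.4880251845447888
30 38 115 -0.7201768041669735 -0.8547732919871709 -0.5881262492516252
38 46 101 -0.7272988886596619 -0.8428994733766249 -0.616635733418053
```

The slim pointer is at −0.74 and the pin at −0.74. For the final check I'll clear the arm from the top view and measure both lids and the bystanders.

```bash
python3 -m handwheel '[[[-20,-30,20],[0,0,0]],[[-30,-40,0],[0,0,0]],[[-30,-40,0],[0,0,0]],[[-20,-20,0],[0,0,0]],[[0,0,0],[0,0,0]],[[0,0,0],[0,0,0]]]'
python3 - <<'E'
from h import *
c=capture("top"); g=cv2.cvtColor(c["img"],cv2.COLOR_RGB2GRAY).astype(float); cv2.imwrite("pics/end_top.png",c["img"][:,:,::-1])
g0=cv2.cvtColor(cv2.imread("pics/top0.png"),cv2.COLOR_BGR2GRAY).astype(float)
for n,C,H,r in(("wide",(506.4,-158.5),150,np.arange(30,56,2)),("slim",(550,210.2),170,np.arange(22,40,2))):
    th=np.arange(-2.2,2.2,.02)
    for nm,G in(("start",g0),("end",g)):
        P=[np.mean([cv2.getRectSubPix(G.astype(np.float32),(1,1),tuple(map(float,pix(c,[C[0]+q*np.cos(t),C[1]+q*np.sin(t),H+34]))))[0,0] for q in r]) for t in th]
        P=np.array(P); i=P.argmin(); k=P<P[i]+25; k&=abs(th-th[i])<.4; print(n,nm,"arm dir",th[k].mean().round(2),"min",P[i].round())
for n in ["wide_canister","slim_canister","pitcher","sugar_jar","espresso_cup","wooden_spoon","mug"]:
    print(n,[(round(r["score"],2),world(c,r["xyz"]).round()) for r in spot_in(n,"top")[:3]])
o=get_obs();print(o["tool_pos"],o["time"])
E
```

```text
time: 31.02
tool_pos: [426.1, 4.4, 282.3]
tcp_rot: [3.141, -0.001, 0.849]
contact_force: [-0.4, -0.4, -0.5]
grip_width: 0.6
wide start arm dir -0.88 min 52.0
wide end arm dir 0.85 min 28.0
slim start arm dir 0.66 min 55.0
slim end arm dir -0.74 min 42.0
wide_canister []
slim_canister [(0.7, array([707., 158., 173.])), (0.68, array([548., 208., 170.])), (0.58, array([287., 285., 171.]))]
pitcher [(0.65, array([782., -29., 122.]))]
sugar_jar []
espresso_cup [(0.81, array([377., 141.,  10.]))]
wooden_spoon [(0.68, array([ 290., -243.,   10.])), (0.44, array([ 536., -172.,  147.]))]
mug [(0.63, array([428., 444.,  40.]))]
[425.07293333   4.0454993  282.11468498] 31.425
```

```bash
python3 -c "
from plant import bot
print(bot.close_job())"
```

```text
the job is handed in; nothing more can be done
None
```

I turned both pointers to their marks with the shut fingertips and handed the job in at about 31 s, with the arm lifted clear of everything. No verdict is reported.

| Pointer | Mark | Last wrist-camera check (pointer / mark) | Last top-camera check (pointer / mark as first measured) |
|---|---|---|---|
| Wide | block | 0.81 / 0.83 rad | 0.85 / 0.80 rad |
| Slim | pin | −0.74 / −0.74 rad | −0.74 / −0.70 rad |

Angles are world directions. All differences are within the 0.14 rad allowed. Contact forces read after the moves stayed under about 3 N.

- **Failed first push:** my first push on the wide pointer passed over its arm without touching it. The fingertips appear to stand higher than the stated 22 mm ahead of the TCP. I checked this by lowering slowly with a force check, then pushed about 35 mm lower.
- **Bystanders:** in the last top picture the slim canister, pitcher, cup and mug were within about 4 mm of the first detections. The spoon read about 15 mm off; the arm may have partly hidden it. The networks did not find the wide canister or the sugar jar in that picture, so their final positions were not rechecked. Nothing suggested either had moved.

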